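# Reset the swivel vise to the red marker

## Task

Unscrew the orange clamp knob of the green vise fully, anticlockwise seen from above, swing the vise on its base until its white pointer lines up with the red marker on the scale, then screw the knob fully tight again and let go. The knob takes more than one handful each way, and the tools and jars lying about must be left where they are.

Things in the scene. Friction and masses are not known exactly. Their poses are not given: they have to be found in the camera images.
- clamp_knob (a joint): Knob angle, rad: 0 = fully tight (stop), growing anticlockwise seen from above to 2.8 = fully unscrewed (stop). Starts at 0 to 0.1, stays where left, takes about 0.3 N m. It drives a steel strap onto the turntable's rim; the grip eases gradually and the vise swings freely only above 2.3. Too much turn for one grasp: turn about half, let go, take the bar again another way round, turn the rest.
- knob_grip (a point): On the knob's upright axis, 84 mm above the bench. The knob is an orange bar 70 mm long, 14 mm thick, 60 to 100 mm above the bench, on a round black hub 40 mm across (44 to 62 mm above the bench). x runs along the bar, z up; they turn with the knob. It stands on the right of the vise, 152 mm from its pivot.
- vise_head (a joint): Swing of the vise on its base, rad: 0 = square to the base, positive anticlockwise seen from above, stops at -0.6 and 0.6. Starts between -0.5 and -0.25; the marker lies between -0.05 and 0.45. Unclamped it takes about 0.3 N m (3 N at the beam) and stays where it is left; clamped it holds against 40 N at the beam.
- pivot (a point): Point on the vise's upright swing axis, 30 mm above the bench. Axes of the fixed base: x to its rear (away from the robot, give or take 0.3 rad), y to its left, where the scale's ticks are, z up.
- beam_grip (a point): On the centre line of the vise's front beam, 110 mm before the pivot, 83 mm above the bench: pinch here from above. The green beam is 34 mm wide (y), 56 to 96 mm above the bench, bare from 52 to 150 mm before the pivot. Behind it the jaws rise to 129 mm; ahead, at 176 mm, stands a steel handle bar up to 114 mm high. x points from beam to jaws, y to the vise's left, z up; they turn with the vise.
- pointer_tip (a point): Tip of the white pointer on the turntable, on the vise's left, 108 mm from the pivot, 20 mm above the bench, just over the dark round scale ring. Its axes turn with the vise: y points radially outwards.
- marker (a point): Inner end of the red marker on the rim of the scale ring, 111 mm from the pivot, 20 mm above the bench. The marker is 8 mm wide, up to 34 mm high, and fixed. y points radially outwards from the pivot: the pointer is on the mark when both y axes point the same way.
- screwdriver: bystander, to be left alone: yellow-handled screwdriver lying to the right of the clamp knob. Origin under its middle.
- bushing: bystander, to be left alone: flanged brass bushing, 40 mm across, 30 mm high, standing to the left of the vise. Origin under its middle.
- wrench: bystander, to be left alone: steel spanner lying to the left of the vise. Origin under its middle.
- oil_bottle: bystander, to be left alone: green oil bottle, 56 mm across, 150 mm high. Origin under its middle.
- hammer: bystander, to be left alone: hammer lying at the left. Origin under its middle.
- jar: bystander, to be left alone: amber screw jar, 70 mm across, 80 mm high, at the right front. Origin under its middle.
- tape_measure: bystander, to be left alone: yellow tape measure, 60 x 40 x 55 mm, at the right. Origin under its middle.

How it is judged (in metres and radians):
On the way, in this order (a step that is already met when the one before it is completed fails the run):
1. the clamp knob is unscrewed to 2.3 rad or more (value of joint clamp_knob above 2.3 rad), for 0.1 s.
2. the loose vise stands with its pointer within 0.05 rad of the red marker (angle between the x axis of pointer_tip and the x axis of marker, either way round below 0.05 rad and value of joint clamp_knob above 1.5 rad), for 0.3 s.
At the end, for the whole second after the job is handed in: The pointer is within 0.05 rad (about 3 degrees, 5 mm at its tip) of the middle of the red marker, the clamp knob is tight (below 0.25 rad) and both are at rest (angle between the x axis of pointer_tip and the x axis of marker, either way round below 0.05 rad and value of joint clamp_knob below 0.25 rad and velocity of joint vise_head between -0.02 and 0.02 rad/s and velocity of joint clamp_knob between -0.02 and 0.02 rad/s); the robot touches nothing.
It fails at once if a bystander (tool, bottle, jar or part lying about) is moved by more than 25 mm (distance of any of screwdriver, bushing, wrench, oil_bottle, hammer, jar, tape_measure from where it was at the start of the episode above 0.025 m).
It also fails if it takes over 72 s, if anything falls off the work surface, if the arm or the gripper's body presses on something with over 40 N, if the wrist force passes 120 N, or if a joint passes its speed limit or range.

## Robot

A 6-joint arm with a two-finger parallel gripper is mounted at the origin on the work surface. World frame = base frame: x ahead of the robot, y to its left, z up, the work surface at z = 0. Lengths are in mm, angles in rad, forces in N, time in s.
With the tool pointing down it reaches from about 350 to 775 mm from the base axis. Payload 7.3 kg.
Tool frame: the origin (TCP) lies on the centre line of the jaws, within the pads' length; the fingertips stand bot.tip_reach ahead of it and the grasp point (between the pads) lies 6 mm ahead of it (bot.tip_reach is the distance from the TCP to the fingertips, in mm); z points along the fingers, y is the direction in which the jaws open and shut (so a half turn about z gives the same grasp; the last joint's range is limited). The gripper opens to 92 mm and grips with 3 to 60 N. Pads are 19 mm wide; open, the fingers measure 130 mm over their backs; the gripper's body (75 mm by 190 mm) begins 47 mm behind the grasp point.
Start: joints at [-1.302, 0.342, 1.524, -0, 1.275, -0.146], TCP at [211.602, -480.486, 251.741] pointing down, gripper open.
Joint ranges: [-2.53, 2.53], [-0.77, 2.02], [0.04, 2.7], [-1, 4.14], [0.28, 2.66], [-3.11, 3.11]. Speed limits (rad/s): [2.57, 2.57, 3.14, 3.14, 3.14, 3.14].

## Interface

Orientations are given as [roll, pitch, yaw] about the fixed x, y, z axes, in that order (R = Rz(yaw) Ry(pitch) Rx(roll)).
In Python, from plant import bot gives the robot as it stands.
- The arm moves only by the tool step_arm, never from a script. Its argument "deltas" is a list of rows, each a list of 6 numbers: the shift along the tool's x, y, z in mm, then the turn, a rotation vector about the tool's x, y, z in rad. A call has 1 to 5 rows; each row is the pose to reach, as a shift and turn from the pose commanded when the call began, along the tool's axes at that moment; what a row does not reach only later rows make up. A row lasts 1/12 s, in which the tool goes at most 41.7 mm and 7.16 degrees, less where a joint would pass 70% of its speed; a pose out of reach is approached as far as the arm can. A call with a gripper value outside its range is refused whole. "fingers" is the finger opening in mm, from 0 to 91.8, set as the call begins (left out, the last holds). The fingers move at their own pace and stop on an object; the grip force is fixed at half the most. Time passes only in rows, so rows that repeat a pose let the fingers close. It gives the time, the measured TCP pose, the force and the opening at its end, in the units of the state.
- bot.get_obs(): the state, without advancing time (a new reading comes with each control period).
- bot.capture(name): name is "scene" or "top" or "wrist"; returns a dict with "color" (384x512x3 uint8, red, green, blue), "fx", "fy", "cx", "cy" (pixels), "k1" (the pictures are not rectified: a ray, as slopes to the right and down, at radius r is drawn at 1 + k1 r^2 times it, then the intrinsics apply), "R" (3x3) and "t" (3): a world point X has camera coordinates R X + t. Camera axes: x right, y down, z forward; pixel columns grow to the right and rows downward; lengths in mm; the calibration is good to about 2 mm. A picture is of the moment at which its call begins. There is no depth.
- bot.close_job(): hands the job in, once; it reports no verdict.
Trained networks look in a picture, given as the dict that the camera call returned (one of the last four; its "shot" number tells which), for a name from the list of things; names that differ only in an ending like _2 or _b are one class to them, and where a whole thing is asked for, a point or a joint stands for the part that bears it (a point fixed in the world has none). Each returns a list of dicts, best first, with "p" (0 to 1); they miss things now and then, are a little off and sometimes report something else, mostly with a low value. They report only what shows in the picture. A call takes as long as a camera call.
- bot.boxes_of(query, picture): "rect" ([centre column, centre row, width, height] in pixels, round what is visible of it).
The state is a dict: "time": time; "joint_positions": joint angles; "dq": joint speeds; "tau": joint torques, N m; "tool_pos": TCP position; "tcp_rot": TCP orientation; "contact_force": force on the tool from outside, world axes, zero at the start; "moment": the same for the moment, N m; "grip_width": finger opening in mm.
Only numpy, scipy, OpenCV 4.12 (cv2) and the standard library are available. Lean on these libraries where they do the work, as an engineer would, in place of code of your own. Each camera call takes 0.05 s, during which the arm holds its last target. There are 200 camera calls.

## Working session

There is one attempt and no reset: what is moved stays moved. The work goes in short steps, Python scripts to look and compute and a tool call to move; the robot and the scene stay as the last step left them, time stands still between calls to the robot, and variables do not carry over. Pictures are saved under pics/ and viewed, about 8 in all and at most 12, crops included, and the job is handed in when it is done.

Besides the shell and the picture viewer there is one more tool, called after ">>>" by a JSON object that holds its "api" and its "payload", one argument or row to a line. step_arm: Moves the arm, as the interface text tells. Its arguments: {"type":"object","properties":{"deltas":{"type":"array"},"fingers":{"type":"number"}},"required":["deltas"]}

```bash
mkdir -p pics; ls
cat > h.py <<'E'
import numpy as np, cv2
from plant import bot
def project(c,X):
    p=c["R"]@np.asarray(X,float)+c["t"]; u=p[:2]/p[2]; s=1+c["k1"]*(u@u)
    return np.array([c["fx"]*u[0]*s+c["cx"],c["fy"]*u[1]*s+c["cy"]])
def at_z(c,px,z):
    d=np.array([(px[0]-c["cx"])/c["fx"],(px[1]-c["cy"])/c["fy"]]); u=d.copy()
    for _ in range(20): u=d/(1+c["k1"]*(u@u))
    R=np.asarray(c["R"]); r=R.T@np.array([u[0],u[1],1]); o=-R.T@np.asarray(c["t"])
    return o+r*(z-o[2])/r[2]
def save(c,n): cv2.imwrite(f"pics/{n}.png",c["color"][:,:,::-1])
E
python3 - <<'E'
from h import *
print(bot.get_obs(), bot.tip_reach)
for n in ["top","scene"]:
    c=bot.capture(n); im=c["color"][:,:,::-1]
    save(c,n+"0"); print(n,c["fx"],c["cx"],c["cy"],c["k1"],-c["R"].T@c["t"])
    for q,z in [("clamp_knob",100),("vise_head",90),("pivot",30),("pointer_tip",20),("marker",20),("beam_grip",83),("jar",40),("oil_bottle",75),("tape_measure",30),("screwdriver",10)]:
        for b in bot.boxes_of(q,c)[:2]: print(q,np.round(b["rect"]),round(b["p"],2),np.round(at_z(c,b["rect"][:2],z)))
E
cd pics; python3 -c "
import cv2,numpy as np
cv2.imwrite('top1.png',cv2.resize(cv2.imread('top0.png'),(800,600),interpolation=2))"
```

```text
pics
{'time': 0.0, 'joint_positions': array([-1.30201085e+00,  3.42738127e-01,  1.52506558e+00, -3.57288574e-06,
        1.27537990e+00, -1.45991422e-01]), 'dq': array([-0.00067193, -0.00305698,  0.00068755,  0.00136881, -0.00071025,
       -0.00118683]), 'tau': array([ 8.67602284e-05, -4.31247103e+01, -2.44224751e+01,  7.18830898e-02,
        5.61777223e-02, -1.28199981e-04]), 'tool_pos': array([ 211.48770247, -480.09756831,  251.01998623]), 'tcp_rot': array([-3.14001812e+00, -2.28062294e-04,  4.14777764e-01]), 'contact_force': array([-0.45795485,  0.40191668, -0.31786828]), 'moment': array([-0.0156473 ,  0.00639484, -0.00462885]), 'grip_width': 92.1261443606033} 25.0
top 423.3839709616204 252.83995879234564 189.38401714086774 0.0009808954996206305 [ 364.39632216   -8.85805209 1466.421761  ]
clamp_knob [263. 197.  13.  24.] 0.63 [510. -58. 100.]
clamp_knob [362. 249.  26.  25.] 0.19 [ 335. -373.  100.]
vise_head [220. 184.  59.  89.] 0.59 [558.  82.  90.]
vise_head [264. 196.  13.  18.] 0.47 [514. -63.  90.]
pivot [231. 181.  85.  88.] 0.76 [575.  48.  30.]
pointer_tip [218. 184.  6
[... 625 characters left out ...]
69. 228. 116.  75.] 0.22 [596. 105. 100.]
vise_head [267. 228. 116.  76.] 0.73 [592.  98.  90.]
pivot [264. 231. 120. 116.] 0.6 [570.  82.  30.]
pointer_tip [267. 228. 114.  76.] 0.88 [554.  81.  20.]
pointer_tip [226. 185.  20.  28.] 0.59 [489. -91.  20.]
marker [340. 248.  15.  18.] 0.48 [509. 274.  20.]
beam_grip [266. 228. 115.  75.] 0.79 [591.  96.  83.]
jar [174. 115.  21.  30.] 0.61 [ 342. -387.   40.]
oil_bottle [104. 166.  28.  48.] 0.61 [ 643. -402.   75.]
oil_bottle [342. 247.  17.  16.] 0.59 [537. 280.  75.]
tape_measure [131. 139.  20.  23.] 0.85 [ 494. -442.   30.]
screwdriver [205. 174.  54.  36.] 0.64 [ 478. -171.   10.]
screwdriver [266. 228. 115.  78.] 0.27 [548.  76.  10.]
```

View pics/top1.png

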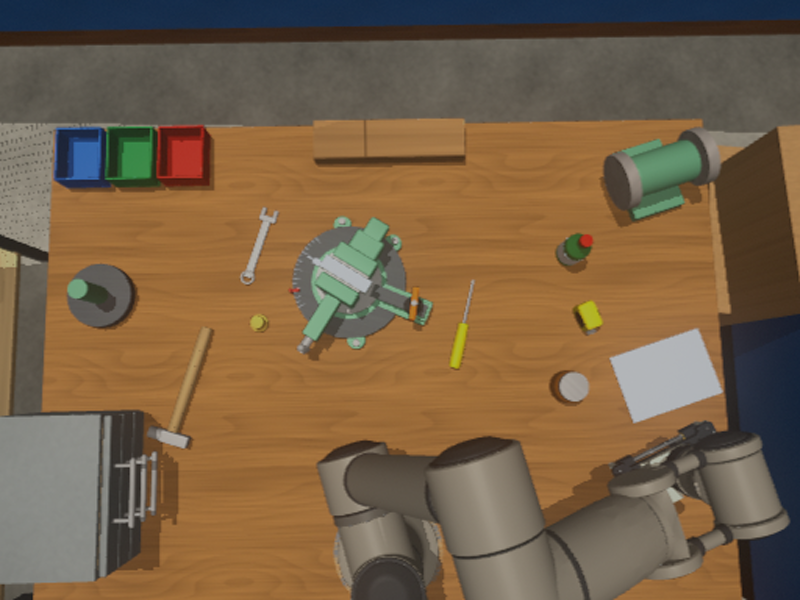

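View pics/scene0.png

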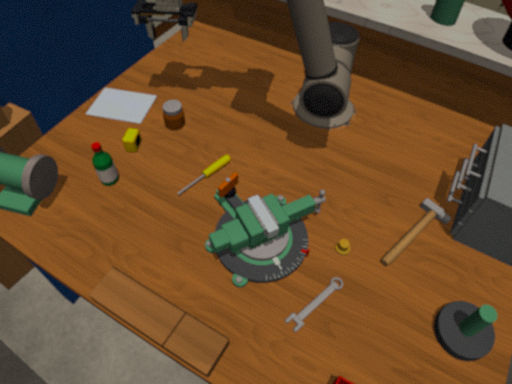

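The top view (800×600) shows the knob bar at (414,304), the ring centre near (349,281), and the red marker at (294,290). The vise is turned clockwise. Next I'll move above it for a wrist view.

>>> {"api": "step_arm", "payload": {
  "deltas": [
    [28,-21,-8,0,0,0],
    [56,-42,-16,0,0,0],
    [84,-63,-24,0,0,0],
    [112,-84,-32,0,0,0],
    [140,-105,-40,0,0,0]
  ]
}}

```text
time: 1.52
tool_pos: [297.8, -326.5, 292.1]
tcp_rot: [3.141, -0.0, 0.414]
contact_force: [1.3, -0.4, -0.1]
grip_width: 92.0
```

>>> {"api": "step_arm", "payload": {
  "deltas": [
    [28,-21,-8,0,0,0],
    [56,-42,-16,0,0,0],
    [84,-63,-24,0,0,0],
    [112,-84,-32,0,0,0],
    [140,-105,-40,0,0,0]
  ]
}}

```text
time: 1.93
tool_pos: [383.7, -173.8, 332.4]
tcp_rot: [3.141, -0.0, 0.415]
contact_force: [1.1, -1.0, -0.4]
grip_width: 91.6
```

>>> {"api": "step_arm", "payload": {
  "deltas": [
    [28,-21,0,0,0,0.1],
    [56,-42,0,0,0,0.2],
    [84,-63,0,0,0,0.3],
    [112,-84,0,0,0,0.4],
    [140,-105,0,0,0,0.415]
  ]
}}

```text
time: 2.35
tool_pos: [469.6, -21.2, 331.9]
tcp_rot: [3.141, -0.001, -0.005]
contact_force: [0.5, -0.6, 0.9]
grip_width: 91.6
```

Run:
```python
from h import *
o=bot.get_obs(); print(o["time"],o["tool_pos"],o["tcp_rot"],o["joint_positions"])
c=bot.capture("wrist"); save(c,"w1"); print(-c["R"].T@c["t"],c["R"])
import pickle; pickle.dump({k:c[k] for k in c},open("w1.pkl","wb"))
for q,z in [("clamp_knob",100),("vise_head",90),("pivot",30),("pointer_tip",20),("marker",20),("beam_grip",83)]:
    for b in bot.boxes_of(q,c)[:2]: print(q,np.round(b["rect"]),round(b["p"],2),np.round(at_z(c,b["rect"][:2],z)))
```

```text
2.35 [469.57389872 -21.16218689 331.91332915] [ 3.14132772e+00 -5.52237585e-04 -5.33444018e-03] [-2.08202650e-01  1.85363136e-01  1.51575035e+00 -1.49515688e-04
  1.43988488e+00  1.36794766e+00]
[541.59371025 -20.9873198  465.65999358] [[-5.78160301e-03 -9.99983027e-01 -7.20744349e-04]
 [-9.62730366e-01  5.37131971e-03  2.70409671e-01]
 [-2.70401210e-01  2.25728384e-03 -9.62745081e-01]]
clamp_knob [288. 130.  25.  59.] 0.82 [521. -59. 100.]
vise_head [174. 106. 145. 210.] 0.8 [551.  82.  90.]
pivot [210. 106. 210. 212.] 0.88 [551.  47.  30.]
pointer_tip [174. 108. 140. 208.] 0.75 [550. 102.  20.]
beam_grip [174. 104. 144. 208.] 0.79 [553.  83.  83.]
```

View pics/w1.png

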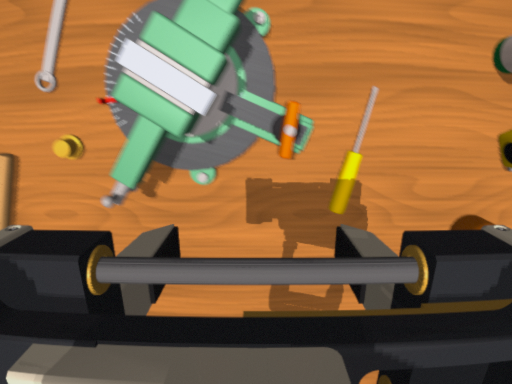

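The wrist picture shows the knob bar from (292,102) to (287,158), the red marker at (98–115,100) and the ring's edge. The pointer is hidden behind the jaws.

```bash
cat >> h.py <<'E'
def blob(c,lo,hi,roi=None):
    hsv=cv2.cvtColor(c["color"],cv2.COLOR_RGB2HSV); m=cv2.inRange(hsv,np.array(lo),np.array(hi))
    if roi: k=np.zeros_like(m); k[roi[1]:roi[3],roi[0]:roi[2]]=1; m=m*k
    ys,xs=np.nonzero(m); return np.c_[xs,ys].astype(float)
def axis(P):
    m=P.mean(0); w,v=np.linalg.eigh(np.cov((P-m).T)); d=v[:,1]; s=(P-m)@d; return m,np.arctan2(d[1],d[0]),s.min(),s.max(),np.ptp((P-m)@v[:,0])
E
python3 - <<'E'
from h import *; import pickle
c=pickle.load(open("w1.pkl","rb"))
P=blob(c,(5,190,120),(14,255,255),(270,90,315,170))
W=np.array([at_z(c,p,100)[:2] for p in P]); print("knob",len(P),axis(P),axis(W))
M=blob(c,(0,190,80),(4,255,255),(90,90,130,110))
M=np.r_[M,blob(c,(174,190,80),(180,255,255),(90,90,130,110))]; print("marker px",len(M),M.min(0),M.max(0),M.mean(0))
from scipy.optimize import least_squares
E=np.array([[150,163],[175,168],[250,140],[268,105],[274,75],[270,45],[125,20],[140,8]])
for z in (14,18):
    w=np.array([at_z(c,e,z)[:2] for e in E])
    r=least_squares(lambda q:np.hypot(*(w-q[:2]).T)-q[2],[570,70,115]); print("ring",z,r.x,np.round(r.fun,1))
    mm=at_z(c,M.mean(0),25)[:2]; print("marker",mm,np.arctan2(*(mm-r.x[:2])[::-1])-np.pi/2)
im=c["color"][0:220,60:340,::-1]; cv2.imwrite("pics/w1c.png",cv2.resize(im,None,fx=2.7,fy=2.7,interpolation=2))
E
```

```text
knob 234 (array([289.24786325, 129.56410256]), np.float64(1.7535278534489054), np.float64(-29.935430486615203), np.float64(29.536008834148646), np.float64(17.316055460108128)) (array([520.97490185, -60.16467832]), np.float64(2.977019942085402), np.float64(-35.58004631573985), np.float64(35.91928739850536), np.float64(21.168355198076917))
marker px 51 [99. 98.] [114. 102.] [106.74509804 100.25490196]
ring 14 [581.74051757  81.77029452 126.61803518] [ 5.2 -1.  -4.5 -4.1  1.7  6.5 -1.2 -2.7]
marker [563.10847618 199.63599295] 0.15678123620086382
ring 18 [581.38496843  80.86025091 125.49667815] [ 5.2 -1.  -4.5 -4.   1.6  6.5 -1.2 -2.7]
marker [563.10847618 199.63599295] 0.15267647893429315
```

View pics/w1c.png

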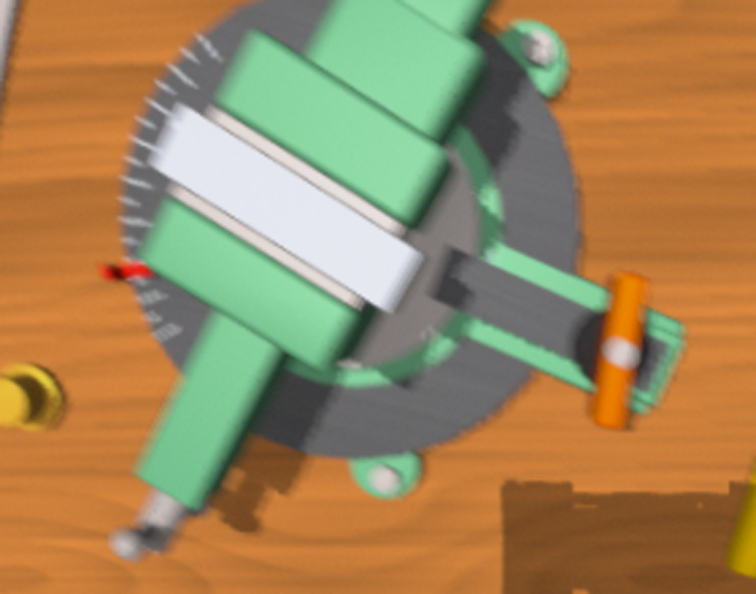

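>>> {"api": "step_arm", "payload": {
  "deltas": [
    [25,19,0,0,0,0.06],
    [51,39,10,0,0,0.125],
    [51,39,50,0,0,0.125],
    [51,39,90,0,0,0.125],
    [51,39,110,0,0,0.125]
  ],
  "fingers": 55
}}

```text
time: 3.12
tool_pos: [517.9, -63.3, 217.5]
tcp_rot: [-3.141, 0.006, -0.128]
contact_force: [-0.6, 0.1, -0.9]
grip_width: 63.2
```

Run:
```python
from h import *
o=bot.get_obs(); print(o["time"],o["tool_pos"],o["tcp_rot"],o["joint_positions"][5])
c=bot.capture("wrist"); 
b=bot.boxes_of("clamp_knob",c); print(b[:1])
x,y,w,h=b[0]["rect"]
P=blob(c,(5,190,120),(14,255,255),(max(int(x-w),0),max(int(y-h),0),int(x+w),int(y+h)))
W=np.array([at_z(c,p,100)[:2] for p in P]); print("knob",len(P),axis(P),axis(W)); im=c["color"][:,:,::-1].copy()
for p in [(521,-60.5,100),(556,-65,100),(486,-56,100)]: cv2.circle(im,tuple(int(v) for v in project(c,p)),2,(255,0,0),-1)
cv2.imwrite("pics/w2.png",im)
```

```text
3.1167 [517.86687001 -63.33017475 217.50555325] [-3.14099909  0.00580628 -0.12817168] 1.4305342712351488
[{'rect': [255.8, 189.7, 39.9, 82.8], 'p': 0.61}]
knob 689 (array([257.02177068, 200.46444122]), np.float64(1.6006436395492565), np.float64(-50.62037204736028), np.float64(28.702556088580803), np.float64(16.36609157076513)) (array([512.76061577, -62.04643678]), np.float64(2.984980988357642), np.float64(-45.613433853227434), np.float64(27.141477069703374), np.float64(14.66607809677696))
```

View pics/w2.png

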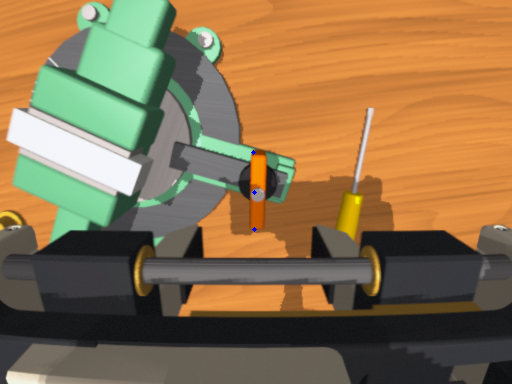

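The view shows the bar from (259,153) to (258,230), about 3 mm right of my estimate, so the knob is at about (521,-63) with the bar at -0.155. I'll let the arm settle, then read the pose.

>>> {"api": "step_arm", "payload": {
  "deltas": [
    [0,0,0,0,0,0.02],
    [0,0,0,0,0,0.02]
  ]
}}

```text
time: 3.38
tool_pos: [520.9, -62.8, 223.8]
tcp_rot: [3.141, -0.004, -0.148]
contact_force: [-0.8, 1.1, -0.1]
grip_width: 54.9
```

>>> {"api": "step_arm", "payload": {
  "deltas": [
    [0,0,35,0,0,0],
    [0,0,70,0,0,0],
    [0,0,105,0,0,0],
    [0,0,120,0,0,0],
    [0,0,126,0,0,0]
  ]
}}

```text
time: 3.8
tool_pos: [519.8, -62.1, 95.0]
tcp_rot: [3.142, 0.001, -0.145]
contact_force: [-0.5, -0.1, 0.3]
grip_width: 55.0
```

>>> {"api": "step_arm", "payload": {
  "deltas": [
    [0,0,0,0,0,0],
    [0,0,0,0,0,0],
    [0,0,0,0,0,0]
  ]
}}

```text
time: 4.05
tool_pos: [521.5, -62.4, 97.9]
tcp_rot: [3.141, -0.004, -0.145]
contact_force: [0.3, 0.0, -0.4]
grip_width: 55.2
```

Run:
```python
from h import *
o=bot.get_obs(); print(o["time"],o["tool_pos"],o["tcp_rot"],o["contact_force"])
c=bot.capture("wrist"); im=c["color"][:,:,::-1].copy(); cv2.imwrite("pics/w3.png",im)
```

```text
4.05 [521.5134734  -62.39543972  97.88183362] [ 3.14097948 -0.00428487 -0.14527825] [ 0.34252946  0.03848076 -0.36306053]
```

View pics/w3.png

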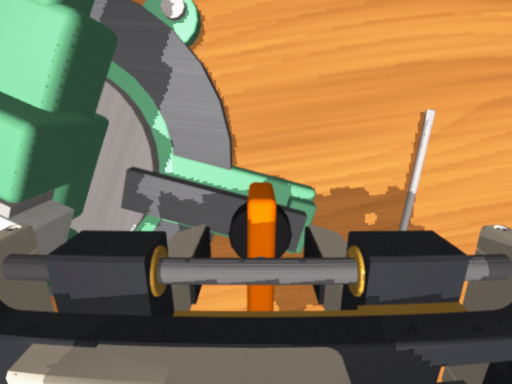

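The bar at column 261 sits between the fingers, whose midpoint is about 257, so I'll close.

>>> {"api": "step_arm", "payload": {
  "deltas": [
    [0,0.5,0,0,0,0],
    [0,1,0,0,0,0],
    [0,1,0,0,0,0],
    [0,1,0,0,0,0],
    [0,1,0,0,0,0]
  ],
  "fingers": 0
}}

```text
time: 4.52
tool_pos: [519.9, -63.0, 95.8]
tcp_rot: [3.141, -0.0, -0.145]
contact_force: [0.3, 0.2, 0.5]
grip_width: 26.4
```

>>> {"api": "step_arm", "payload": {
  "deltas": [
    [0,0,0,0,0,0],
    [0,0,0,0,0,0],
    [0,0,0,0,0,0],
    [0,0,0,0,0,0],
    [0,0,0,0,0,0]
  ]
}}

```text
time: 4.93
tool_pos: [519.8, -63.9, 95.7]
tcp_rot: [3.14, -0.0, -0.145]
contact_force: [-2.6, -5.0, 1.0]
grip_width: 13.8
```

>>> {"api": "step_arm", "payload": {
  "deltas": [
    [0,0.5,0,0,0,-0.1],
    [0,0.5,0,0,0,-0.2],
    [0,0.5,0,0,0,-0.3],
    [0,0.5,0,0,0,-0.4],
    [0,0.5,0,0,0,-0.5]
  ]
}}

```text
time: 5.35
tool_pos: [519.8, -64.1, 95.7]
tcp_rot: [3.141, 0.0, 0.359]
contact_force: [0.1, -3.4, 0.5]
grip_width: 13.9
```

```bash
python3 -c "
from h import *
o=bot.get_obs(); print(o['contact_force'],o['moment'],o['joint_positions'])"
```

```text
[ 0.13603927 -3.38157782  0.47259581] [-0.50475107  0.06209268 -0.14338212] [-2.68549311e-01  5.18858303e-01  1.72764894e+00 -1.15197128e-03
  8.94891394e-01  9.43495382e-01]
```

Turning cleanly. Wrist range allows the rest in this one grasp.

>>> {"api": "step_arm", "payload": {
  "deltas": [
    [0,0,0,0,0,-0.12],
    [0,0,0,0,0,-0.24],
    [0,0,0,0,0,-0.36],
    [0,0,0,0,0,-0.48],
    [0,0,0,0,0,-0.6]
  ]
}}

```text
time: 5.77
tool_pos: [519.9, -64.2, 95.7]
tcp_rot: [3.141, 0.001, 0.96]
contact_force: [-0.6, -3.6, 0.0]
grip_width: 14.0
```

>>> {"api": "step_arm", "payload": {
  "deltas": [
    [0,0,0,0,0,-0.12],
    [0,0,0,0,0,-0.24],
    [0,0,0,0,0,-0.36],
    [0,0,0,0,0,-0.48],
    [0,0,0,0,0,-0.6]
  ]
}}

```text
time: 6.18
tool_pos: [520.0, -64.2, 95.7]
tcp_rot: [3.141, 0.001, 1.56]
contact_force: [0.5, -3.7, -0.9]
grip_width: 14.0
```

```bash
python3 -c "
from h import *
o=bot.get_obs(); print(o['contact_force'],o['moment'],o['joint_positions'])"
```

```text
[ 0.53585436 -3.66885772 -0.89028684] [-0.59217012 -0.06790428 -0.23723881] [-2.68695850e-01  5.18989304e-01  1.72740261e+00 -1.24635785e-03
  8.94479549e-01 -2.57320344e-01]
```

>>> {"api": "step_arm", "payload": {
  "deltas": [
    [0,0,0,0,0,-0.12],
    [0,0,0,0,0,-0.24],
    [0,0,0,0,0,-0.36],
    [0,0,0,0,0,-0.48],
    [0,0,0,0,0,-0.6]
  ]
}}

```text
time: 6.6
tool_pos: [520.1, -64.2, 95.7]
tcp_rot: [3.142, 0.001, 2.16]
contact_force: [1.4, -3.5, -1.3]
grip_width: 13.8
```

>>> {"api": "step_arm", "payload": {
  "deltas": [
    [0,0,0,0,0,-0.12],
    [0,0,0,0,0,-0.24],
    [0,0,0,0,0,-0.34],
    [0,0,0,0,0,-0.37],
    [0,0,0,0,0,-0.4]
  ]
}}

```text
time: 7.02
tool_pos: [520.3, -64.1, 95.7]
tcp_rot: [-3.141, 0.001, 2.556]
contact_force: [0.8, -2.7, -1.9]
grip_width: 13.6
```

```bash
python3 -c "
from h import *
o=bot.get_obs(); print(o['contact_force'],o['moment'],o['joint_positions'])"
```

```text
[ 0.75913818 -2.67192662 -1.9333368 ] [-0.45168195 -0.22242703 -0.22408504] [-2.68511936e-01  5.19025611e-01  1.72720215e+00 -8.98803968e-04
  8.94150046e-01 -1.25323588e+00]
```

Run:
```python
from h import *; import pickle
c=bot.capture("scene"); pickle.dump(dict(c),open("s1.pkl","wb")); save(c,"s1")
im=c["color"][180:300,200:330,::-1]; cv2.imwrite("pics/s1c.png",cv2.resize(im,None,fx=5,fy=5,interpolation=cv2.INTER_CUBIC))
```

```text
(no output)
```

View pics/s1c.png

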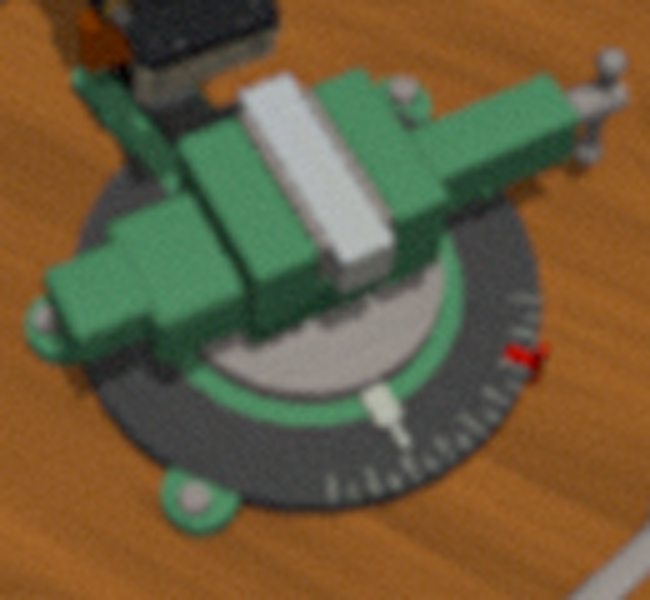

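The scene crop shows the pointer tip at (404,446), i.e. px (280.4,268.8), and the marker's inner end at (507,353), i.e. px (301,250.2).

Run:
```python
from h import *; import pickle
from scipy.optimize import least_squares
c=pickle.load(open("s1.pkl","rb")); w=pickle.load(open("w1.pkl","rb"))
f=lambda u,v:(200+(u+.5)/5-.5,180+(v+.5)/5-.5)
pt=at_z(c,f(404,446),20)[:2]; mk=at_z(c,f(507,353),20)[:2]; kn=np.array([520.3,-63.5])
mw=at_z(w,(114,100.3),22)[:2]
print("pt",pt,"mk scene",mk,"mk wrist",mw,"knob-pt",np.hypot(*(pt-kn)),np.hypot(*(pt-mk)))
E=[f(*e) for e in [(100,385),(260,503),(330,510),(400,495),(470,450),(520,390),(542,300),(533,245)]]
W=np.array([at_z(c,e,15)[:2] for e in E]); r=least_squares(lambda q:np.hypot(*(W-q[:2]).T)-q[2],[570,70,115]); print("ring",r.x,np.round(r.fun,1))
def res(q):
    p=q[:2]; u=np.array([-np.sin(q[2]),np.cos(q[2])]); m=np.array([-np.sin(q[3]),np.cos(q[3])]); b=q[4:6]
    return np.r_[(p-152*u-kn)/1,(p+108*u+b-pt)/1,(p+111*m+b-mk)/1,(p+111*m-mw)/2,b/2]
s=least_squares(res,[575,75,-.4,.1,0,0]); print("pivot,theta,mark,bias",s.x,np.round(s.fun,1),"swing",s.x[3]-s.x[2])
```

```text
pt [640.74185837 167.78724299] mk scene [567.02044335 189.05635298] mk wrist [562.84004812 190.00046758] knob-pt 260.7681537683366 76.72823517517111
ring [584.37288584  81.90277579 123.1630723 ] [-1.   0.6  1.5  0.8 -1.9 -1.4 -0.1  1.4]
pivot,theta,mark,bias [ 5.89513224e+02  7.38630084e+01 -4.77976508e-01  2.08347367e-01
  8.96556166e-01  2.05417073e+00] [-0.7  2.4 -0.7  4.   0.4 -4.5  1.9 -3.8  0.4  1. ] swing 0.6863238750098649
```

Run:
```python
from h import *
from scipy.optimize import least_squares
kn=np.array([520.3,-63.5]);pt=np.array([640.7,167.8]);mk=np.array([567,189.06]);mw=np.array([562.8,190.]);rs=np.array([584.4,81.9]);rw=np.array([581.5,81.])
d=lambda a:np.array([-np.sin(a),np.cos(a)])
def res(q):
    p=q[:2];b=q[5:7]
    return np.r_[(p-152*d(q[4])-kn),(p+108*d(q[2])+b-pt),(p+111*d(q[3])+b-mk),(p+111*d(q[3])-mw)/1.5,(p+b-rs)/1.5,(p-rw)/3,b/2]
s=least_squares(res,[582,80,-.5,.15,-.4,0,0]); print("pivot,theta,mark,knobdir,bias",np.round(s.x,3),np.round(s.fun,1),"swing",s.x[3]-s.x[2])
```

```text
pivot,theta,mark,knobdir,bias [ 5.78947e+02  7.82440e+01 -5.86000e-01  1.37000e-01 -3.92000e-01
  2.83400e+00  7.57000e-01] [ 0.5  1.3  0.8  1.2 -0.3 -0.1  0.7 -1.2 -1.7 -1.9 -0.9 -0.9  1.4  0.4] swing 0.7224226117992252
```

The fit agrees (residuals ≤2 mm): pivot (579,78), swing needed about +0.72. I'm still holding the knob, so I'll carry it along the arc about the pivot.

```bash
cat >> h.py <<'E'
def arc(yaw,kn,piv,tot,n=5):
    v=np.asarray(kn)-piv
    T=np.array([[np.cos(yaw),np.sin(yaw)],[np.sin(yaw),-np.cos(yaw)]])
    rows=[]
    for i in range(1,n+1):
        a=tot*i/n; R=np.array([[np.cos(a),-np.sin(a)],[np.sin(a),np.cos(a)]])
        t=T@(R@v-v); rows.append([round(t[0],1),round(t[1],1),0,0,0,round(-a,3)])
    return rows,np.asarray(piv)+R@v
E
python3 -c "
from h import *
k=(520.3,-63.5)
for i in range(3):
    r,k=arc(2.556+.24*i,k,(579,78),.24); print(r,k)"
```

```text
[[np.float64(-7.2), np.float64(1.6), 0, 0, 0, -0.048], [np.float64(-14.3), np.float64(3.5), 0, 0, 0, -0.096], [np.float64(-21.3), np.float64(5.8), 0, 0, 0, -0.144], [np.float64(-28.2), np.float64(8.4), 0, 0, 0, -0.192], [np.float64(-34.9), np.float64(11.3), 0, 0, 0, -0.24]] [555.61738252 -73.39746761]
[[np.float64(-7.2), np.float64(1.6), 0, 0, 0, -0.048], [np.float64(-14.3), np.float64(3.5), 0, 0, 0, -0.096], [np.float64(-21.3), np.float64(5.8), 0, 0, 0, -0.144], [np.float64(-28.2), np.float64(8.4), 0, 0, 0, -0.192], [np.float64(-34.9), np.float64(11.3), 0, 0, 0, -0.24]] [592.27515137 -74.61621918]
[[np.float64(-7.2), np.float64(1.6), 0, 0, 0, -0.048], [np.float64(-14.3), np.float64(3.5), 0, 0, 0, -0.096], [np.float64(-21.3), np.float64(5.8), 0, 0, 0, -0.144], [np.float64(-28.2), np.float64(8.4), 0, 0, 0, -0.192], [np.float64(-34.9), np.float64(11.3), 0, 0, 0, -0.24]] [628.17193478 -67.08639092]
```

>>> {"api": "step_arm", "payload": {
  "deltas": [
    [-7.2,1.6,0,0,0,-0.048],
    [-14.3,3.5,0,0,0,-0.096],
    [-21.3,5.8,0,0,0,-0.144],
    [-28.2,8.4,0,0,0,-0.192],
    [-34.9,11.3,0,0,0,-0.24]
  ]
}}

```text
time: 7.48
tool_pos: [535.8, -72.9, 90.8]
tcp_rot: [-3.129, -0.046, 2.797]
contact_force: [-66.7, -18.2, 15.4]
grip_width: 17.7
```

```bash
python3 -c "
from h import *
o=bot.get_obs(); print(o['tool_pos'],o['contact_force'],o['moment'],o['joint_positions'])"
```

```text
[535.79454765 -72.85887013  90.76914269] [-66.7165916  -18.22254323  15.35146872] [-2.89135491 10.2454943  -0.75306483] [-0.27196297  0.5716325   1.64321476 -0.01095012  0.97394062 -1.49232258]
```

The force reached 67 N, so the knob stands on the fixed base, not on the vise. I'm backing out at once.

>>> {"api": "step_arm", "payload": {
  "deltas": [
    [7,0,0,0,0,0.048],
    [14,-0.1,0,0,0,0.096],
    [21,-0.7,0,0,0,0.144],
    [28,-1.5,0,0,0,0.192],
    [36.6,-2.7,0,0,0,0.24]
  ]
}}

```text
time: 7.9
tool_pos: [526.7, -68.6, 95.5]
tcp_rot: [3.139, 0.018, 2.549]
contact_force: [32.4, -12.2, -21.9]
grip_width: 13.7
```

>>> {"api": "step_arm", "payload": {
  "deltas": [
    [0,0,0,0,0,0],
    [0,0,0,0,0,0]
  ]
}}

```text
time: 8.07
tool_pos: [525.8, -67.9, 95.8]
tcp_rot: [3.14, 0.016, 2.553]
contact_force: [20.5, -16.9, -21.9]
grip_width: 14.1
```

>>> {"api": "step_arm", "payload": {
  "deltas": [
    [0,0,0,0,0,0],
    [0,0,0,0,0,0],
    [0,0,0,0,0,0],
    [0,0,0,0,0,0],
    [0,0,0,0,0,0]
  ],
  "fingers": 45
}}

```text
time: 8.48
tool_pos: [519.5, -63.1, 95.8]
tcp_rot: [-3.142, -0.0, 2.555]
contact_force: [-1.1, 0.1, -0.1]
grip_width: 41.8
```

>>> {"api": "step_arm", "payload": {
  "deltas": [
    [0,0,-35,0,0,0],
    [0,0,-70,0,0,0],
    [0,0,-105,0,0,0],
    [0,0,-140,0,0,0],
    [0,0,-180,0,0,0]
  ]
}}

```text
time: 8.9
tool_pos: [518.9, -62.9, 276.8]
tcp_rot: [-3.141, -0.002, 2.555]
contact_force: [1.2, -0.5, -1.0]
grip_width: 45.0
```

>>> {"api": "step_arm", "payload": {
  "deltas": [
    [0,0,-10,0,0,0],
    [0,0,-10,0,0,0]
  ]
}}

```text
time: 9.07
tool_pos: [521.0, -63.5, 289.6]
tcp_rot: [3.139, 0.007, 2.555]
contact_force: [0.8, 0.1, -0.7]
grip_width: 44.6
```

Run:
```python
from h import *; import pickle
o=bot.get_obs(); print(o["tool_pos"],o["tcp_rot"],o["joint_positions"])
a=bot.capture("scene"); b=bot.capture("top"); w=bot.capture("wrist")
pickle.dump([dict(a),dict(b),dict(w)],open("s2.pkl","wb"))
A=cv2.resize(a["color"][160:300,190:350,::-1],None,fx=3.4,fy=3.4,interpolation=cv2.INTER_CUBIC)[:476,:540]
B=cv2.resize(b["color"][130:250,170:310,::-1],None,fx=2.2,fy=2.2,interpolation=cv2.INTER_CUBIC)
W=cv2.resize(w["color"][:,:,::-1],None,fx=.6,fy=.6)
C=np.zeros((600,800,3),np.uint8); C[:A.shape[0],:A.shape[1]]=A[:600,:540]; C[300:300+W.shape[0],800-W.shape[1]:]=W; h=min(B.shape[0],300); C[:h,545:545+min(B.shape[1],255)]=B[:h,:255]
cv2.imwrite("pics/m1.png",C)
```

```text
[521.02904786 -63.50050003 289.57232689] [3.13916192 0.00732959 2.55515326] [-2.67356832e-01  3.10494473e-01  1.46378319e+00  9.00252666e-06
  1.35959287e+00 -1.25172452e+00]
```

View pics/m1.png

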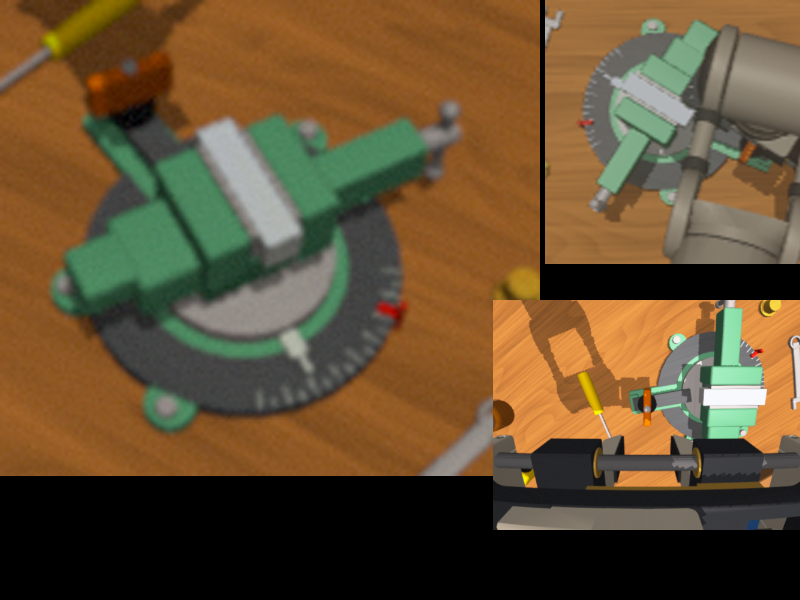

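The composite shows the knob bar back in place and parallel to the tool x. The pointer (crop 310,372) hasn't moved, and the marker is at (392,310). Next I'll use the earlier wrist view to measure the beam's axis.

Run:
```python
from h import *; import pickle
w=pickle.load(open("w1.pkl","rb"))
f=lambda u,v:((u+.5)/2.7-.5+60,(v+.5)/2.7-.5)
L=[at_z(w,f(*p),96)[:2] for p in [(212,320),(138,472)]]; R=[at_z(w,f(*p),96)[:2] for p in [(282,345),(200,508)]]
print(L,R)
for a,b in (L,R): d=a-b; print("theta",np.arctan2(d[1],d[0]))
m=(L[1]+R[1])/2; 
for th in (-.586,-.55,-.5): print(th, m+ (150-110)*np.array([np.cos(th),np.sin(th)]), m+150*np.array([np.cos(th),np.sin(th)]), abs(np.cross((R[1]-L[1]),[np.cos(th),np.sin(th)])))
print(project(w,(487.4,138.8,96)))
```

```text
[array([537.01442012, 126.28691244]), array([466.26457411, 170.71892855])] [array([525.12249912,  94.50249151]), array([448.05252078, 141.85407464])]
theta -0.5607649906569133
theta -0.5509385128054389
-0.586 [490.48492623 134.16518887] [582.1324679   73.33157887] 34.12088955158035
-0.55 [491.25952833 135.37901244] [585.03722575  77.88341725] 34.127203467817914
-0.5 [492.26184992 137.10948005] [588.79593173  84.3726708 ] 34.062615915153586
[132.61974331 158.07652062]<stdin>:8: DeprecationWarning: Arrays of 2-dimensional vectors are deprecated. Use arrays of 3-dimensional vectors instead. (deprecated in NumPy 2.0)
```

>>> {"api": "step_arm", "payload": {
  "deltas": [
    [27,30,0,0,0,-0.025],
    [54,60,0,0,0,-0.025],
    [81,90,0,0,0,-0.025],
    [109,120,0,0,0,-0.025],
    [136,149,0,0,0,-0.025]
  ],
  "fingers": 75
}}

```text
time: 9.63
tool_pos: [487.6, 137.6, 283.6]
tcp_rot: [-3.139, -0.003, 2.579]
contact_force: [1.0, 0.0, 0.3]
grip_width: 72.7
```

>>> {"api": "step_arm", "payload": {
  "deltas": [
    [0,0,0,0,0,0],
    [0,0,20,0,0,0],
    [0,0,50,0,0,0],
    [0,0,60,0,0,0],
    [0,0,60,0,0,0]
  ]
}}

```text
time: 10.05
tool_pos: [486.7, 135.4, 221.3]
tcp_rot: [-3.136, -0.007, 2.58]
contact_force: [0.5, 0.3, -0.3]
grip_width: 74.8
```

Run:
```python
from h import *
o=bot.get_obs(); print(o["tool_pos"],o["tcp_rot"],o["joint_positions"])
w=bot.capture("wrist"); im=w["color"][:,:,::-1].copy()
for t in (60,110,150):
  for s in (-17,17):
    d=np.array([np.cos(-.56),np.sin(-.56)]); n=np.array([-d[1],d[0]]); p=np.array([490,136.5])+(110-t)*d+s*n
    q=project(w,(*p,96)); print(t,s,q); cv2.circle(im,tuple(int(round(v)) for v in q),2,(0,0,255),-1)
cv2.imwrite("pics/w4.png",im)
```

```text
[486.65887803 135.44555636 221.25373274] [-3.13563128 -0.00705576  2.57996437] [ 1.19733881e-01  3.38210963e-01  1.61891097e+00 -2.00376281e-04
  1.19370580e+00 -8.89380553e-01]
60 -17 [242.71424333 248.95990222]
60 17 [277.89223845 248.96740688]
110 -17 [241.88081935 199.28441448]
110 17 [278.8652659  199.26790504]
150 -17 [241.20573482 155.8531167 ]
150 17 [279.6370991  155.81418158]
```

View pics/w4.png

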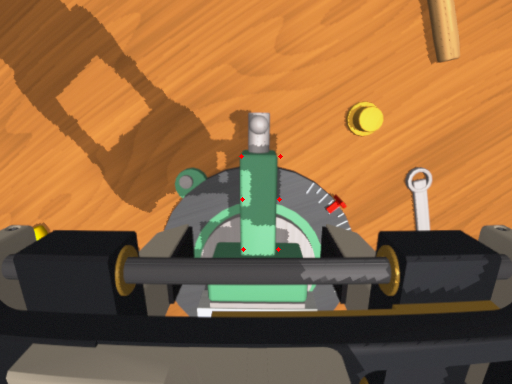

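Dots line up with the beam edges (columns 241 and 277). Descending and closing.

>>> {"api": "step_arm", "payload": {
  "deltas": [
    [0,0,35,0,0,0],
    [0,0,70,0,0,0],
    [0,0,105,0,0,0],
    [0,0,128,0,0,0],
    [0,0,137,0,0,0]
  ]
}}

```text
time: 10.52
tool_pos: [487.6, 135.4, 86.0]
tcp_rot: [-3.138, -0.004, 2.579]
contact_force: [-0.3, -0.4, 0.5]
grip_width: 75.0
```

>>> {"api": "step_arm", "payload": {
  "deltas": [
    [0,0,0,0,0,0],
    [0,0,0,0,0,0],
    [0,0,0,0,0,0],
    [0,0,0,0,0,0],
    [0,0,0,0,0,0]
  ],
  "fingers": 0
}}

```text
time: 10.93
tool_pos: [489.9, 136.0, 90.1]
tcp_rot: [3.14, 0.002, 2.58]
contact_force: [-0.1, -0.2, 0.1]
grip_width: 46.3
```

>>> {"api": "step_arm", "payload": {
  "deltas": [
    [0,0,0,0,0,0],
    [0,0,0,0,0,0],
    [0,0,0,0,0,0],
    [0,0,0,0,0,0],
    [0,0,0,0,0,0]
  ]
}}

```text
time: 11.35
tool_pos: [489.1, 135.7, 89.4]
tcp_rot: [3.141, 0.0, 2.579]
contact_force: [-1.9, -0.6, 4.9]
grip_width: 33.9
```

```bash
python3 -c "
from h import *
o=bot.get_obs(); k=o['tool_pos'][:2]; print(k,o['tcp_rot'],o['contact_force'],o['moment'])
y=o['tcp_rot'][2]
for i in range(3):
    r,k=arc(y+.24*i,k,(581.5,78),.24); print([[float(v) for v in q] for q in r],k)"
```

```text
[489.11256433 135.7420302 ] [3.14149451e+00 4.85724701e-04 2.57910129e+00] [-1.87193672 -0.55863045  4.91688389] [-0.42393367  0.26128016 -0.35616654]
[[-0.1, -5.2, 0.0, 0.0, 0.0, -0.048], [-0.5, -10.4, 0.0, 0.0, 0.0, -0.096], [-1.2, -15.6, 0.0, 0.0, 0.0, -0.144], [-2.1, -20.8, 0.0, 0.0, 0.0, -0.192], [-3.2, -25.9, 0.0, 0.0, 0.0, -0.24]] [478.0351431  112.12629057]
[[-0.1, -5.2, 0.0, 0.0, 0.0, -0.048], [-0.5, -10.4, 0.0, 0.0, 0.0, -0.096], [-1.2, -15.6, 0.0, 0.0, 0.0, -0.144], [-2.1, -20.8, 0.0, 0.0, 0.0, -0.192], [-3.2, -25.9, 0.0, 0.0, 0.0, -0.24]] [472.88874653  86.55429374]
[[-0.1, -5.2, 0.0, 0.0, 0.0, -0.048], [-0.5, -10.4, 0.0, 0.0, 0.0, -0.096], [-1.2, -15.6, 0.0, 0.0, 0.0, -0.144], [-2.1, -20.8, 0.0, 0.0, 0.0, -0.192], [-3.2, -25.9, 0.0, 0.0, 0.0, -0.24]] [473.96838692  60.49193015]
```

>>> {"api": "step_arm", "payload": {
  "deltas": [
    [0,-2.6,0,0,0,-0.024],
    [-0.1,-5.2,0,0,0,-0.048],
    [-0.3,-7.8,0,0,0,-0.072],
    [-0.5,-10.4,0,0,0,-0.096]
  ]
}}

```text
time: 11.68
tool_pos: [483.8, 126.8, 89.4]
tcp_rot: [3.141, 0.0, 2.676]
contact_force: [-2.4, -0.4, 6.8]
grip_width: 33.9
```

```bash
python3 -c "
from h import *
o=bot.get_obs(); print(o['tool_pos'],o['contact_force'],o['moment'])"
```

```text
[483.84724676 126.79728416  89.37454165] [-2.37353923 -0.42438102  6.81836736] [-0.241744    0.24772482 -0.43849984]
```

Moving freely, with low force. Continuing to about 0.576 total, then I'll look.

>>> {"api": "step_arm", "payload": {
  "deltas": [
    [-0.1,-5.2,0,0,0,-0.048],
    [-0.5,-10.4,0,0,0,-0.096],
    [-1.2,-15.6,0,0,0,-0.144],
    [-2.1,-20.8,0,0,0,-0.192],
    [-3.2,-25.9,0,0,0,-0.24]
  ]
}}

```text
time: 12.1
tool_pos: [474.4, 102.2, 89.4]
tcp_rot: [3.141, -0.001, 2.917]
contact_force: [-5.1, 0.4, 9.1]
grip_width: 34.0
```

>>> {"api": "step_arm", "payload": {
  "deltas": [
    [-0.1,-5.2,0,0,0,-0.048],
    [-0.5,-10.4,0,0,0,-0.096],
    [-1.2,-15.6,0,0,0,-0.144],
    [-2.1,-20.8,0,0,0,-0.192],
    [-3.2,-25.9,0,0,0,-0.24]
  ]
}}

```text
time: 12.52
tool_pos: [471.1, 76.1, 89.3]
tcp_rot: [3.141, -0.003, -3.126]
contact_force: [-7.5, -1.5, 10.8]
grip_width: 33.7
```

>>> {"api": "step_arm", "payload": {
  "deltas": [
    [0,0,0,0,0,0],
    [0,0,0,0,0,0]
  ]
}}

```text
time: 12.68
tool_pos: [471.1, 75.7, 89.3]
tcp_rot: [-3.141, -0.003, -3.127]
contact_force: [-8.7, -3.9, 11.6]
grip_width: 33.9
```

Run:
```python
from h import *; import pickle
o=bot.get_obs(); print(o['tool_pos'],o['contact_force'],o['moment'],o['tcp_rot'])
c=bot.capture("scene"); w=bot.capture("wrist"); pickle.dump([dict(c),dict(w)],open("s3.pkl","wb"))
im=c["color"][215:295,235:325,::-1]; cv2.imwrite("pics/s3c.png",cv2.resize(im,None,fx=7,fy=7,interpolation=cv2.INTER_CUBIC))
```

```text
[471.09045918  75.70579882  89.3481323 ] [-8.6563198  -3.92475915 11.55022064] [-0.53238795  0.93854586 -0.18785291] [-3.14085304e+00 -2.63168656e-03 -3.12743907e+00]
```

View pics/s3c.png

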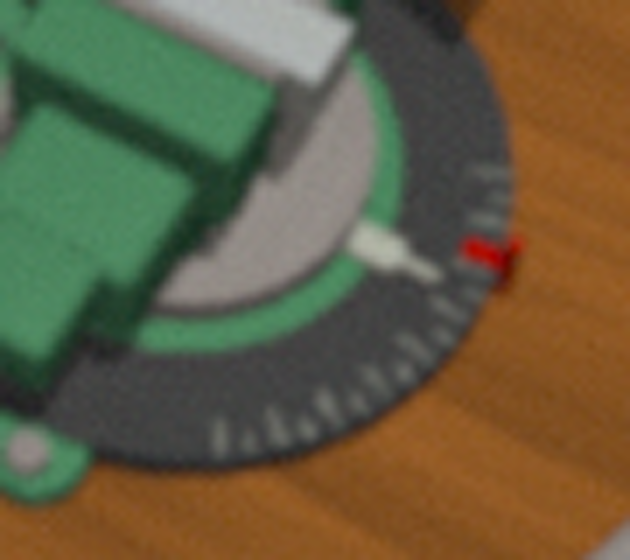

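Run:
```python
from h import *; import pickle
from scipy.optimize import least_squares
c,w=pickle.load(open("s3.pkl","rb"))
f1=lambda u,v:(200+(u+.5)/5-.5,180+(v+.5)/5-.5); f3=lambda u,v:(235+(u+.5)/7-.5,215+(v+.5)/7-.5)
p1=at_z(c,f1(404,446),20)[:2]; p2=at_z(c,f3(440,276),20)[:2]
d=lambda a:np.array([-np.sin(a),np.cos(a)])
s=least_squares(lambda q:np.r_[q[:2]+108*d(q[2])-p1,q[:2]+108*d(q[2]+.576)-p2],[582,80,-.56]); P=s.x[:2]; print(s.x,s.fun)
# marker red mask
hsv=cv2.cvtColor(c["color"],cv2.COLOR_RGB2HSV); m=(((hsv[...,0]<5)|(hsv[...,0]>174))&(hsv[...,1]>180)&(hsv[...,2]>70)); m[:230]=0;m[275:]=0;m[:,:285]=0;m[:,320:]=0
# model: predicted box silhouette of marker, radial 111..~125, width 8, z 18..34, angle a -> compare hull IoU on 8x upsample
S=8; ys,xs=np.nonzero(m); print("red",xs.min(),xs.max(),ys.min(),ys.max(),len(xs))
M=cv2.resize(m.astype(np.uint8),None,fx=S,fy=S,interpolation=0)[230*S:275*S,285*S:320*S]
best=[]
for a in np.arange(.0,.3,.01):
  for r1 in (119,123,127,131,135):
   for zt in (24,34):
    pts=[]
    for r in (111,r1):
     for t in (-4,4):
      for z in (18,zt):
        x=P+r*d(a)+t*np.array([np.cos(a),np.sin(a)]); q=(project(c,(*x,z))+.5-[285,230])*S; pts.append(q)
    h=cv2.convexHull(np.array(pts,np.float32)).astype(int); I=np.zeros_like(M); cv2.fillConvexPoly(I,h,1)
    best.append(((I&M).sum()/(I|M).sum(),round(a,3),r1,zt))
print(sorted(best)[::-1][:6])
for q in ((463,250),(463,256)): k=at_z(c,f3(*q),20)[:2]-P; print("marker by hand",np.hypot(*k),np.arctan2(-k[0],k[1]))
k=p2-P; print("pointer",np.arctan2(-k[0],k[1]))
EE=[f1(*e) for e in [(100,385),(260,503),(330,510),(400,495),(470,450),(520,390),(542,300),(533,245)]]
# wrist red
hw=cv2.cvtColor(w["color"],cv2.COLOR_RGB2HSV); mw=(((hw[...,0]<5)|(hw[...,0]>174))&(hw[...,1]>180)&(hw[...,2]>70)); y,x=np.nonzero(mw); print("wrist red",len(x), x.mean() if len(x) else 0,y.mean() if len(x) else 0)
if len(x): k=at_z(w,(x.mean(),y.mean()),28)[:2]; print(k,np.arctan2(-(k-[581,78])[0],(k-[581,78])[1]))
```

```text
[580.7018679   77.92824678  -0.58681058] [-0.23952842  0.07378279  0.23952842 -0.07378279]
red 301 307 249 253 20
[(np.float64(0.664009111617312), np.float64(0.14), 127, 24), (np.float64(0.6607652769845802), np.float64(0.13), 127, 24), (np.float64(0.6090335114133074), np.float64(0.13), 131, 24), (np.float64(0.6073858114674441), np.float64(0.14), 131, 24), (np.float64(0.6032967032967033), np.float64(0.15), 127, 24), (np.float64(0.5940217391304348), np.float64(0.12), 127, 24)]
marker by hand 111.37068957270057 0.11770069068273367
marker by hand 112.22771798188558 0.09666799993114734
pointer -0.008586941666207444
wrist red 0 0 0
```

>>> {"api": "step_arm", "payload": {
  "deltas": [
    [0,-2.8,0,0,0,-0.026],
    [-0.1,-5.6,0,0,0,-0.052],
    [-0.3,-8.5,0,0,0,-0.078],
    [-0.6,-11.3,0,0,0,-0.104],
    [-0.9,-14.1,0,0,0,-0.13]
  ]
}}

```text
time: 13.2
tool_pos: [471.9, 61.9, 89.3]
tcp_rot: [3.141, -0.003, -2.997]
contact_force: [-9.0, -2.4, 12.7]
grip_width: 34.1
```

>>> {"api": "step_arm", "payload": {
  "deltas": [
    [0,0,0,0,0,0],
    [0,0,0,0,0,0],
    [0,0,0,0,0,0]
  ]
}}

```text
time: 13.45
tool_pos: [471.9, 61.5, 89.3]
tcp_rot: [-3.141, -0.003, -2.997]
contact_force: [-8.6, -5.4, 12.4]
grip_width: 33.9
```

Run:
```python
from h import *; import pickle
o=bot.get_obs(); print(o['tool_pos'],o['contact_force'],o['moment'],o['tcp_rot'])
c=bot.capture("scene"); pickle.dump(dict(c),open("s4.pkl","wb"))
im=c["color"][225:275,265:320,::-1]; cv2.imwrite("pics/s4c.png",cv2.resize(im,None,fx=11,fy=11,interpolation=cv2.INTER_CUBIC))
```

```text
[471.94500262  61.51758413  89.32750706] [-8.61839618 -5.42909167 12.38445505] [-0.77365257  1.06095417 -0.18530845] [-3.14083782 -0.00332705 -2.99733741]
```

View pics/s4c.png

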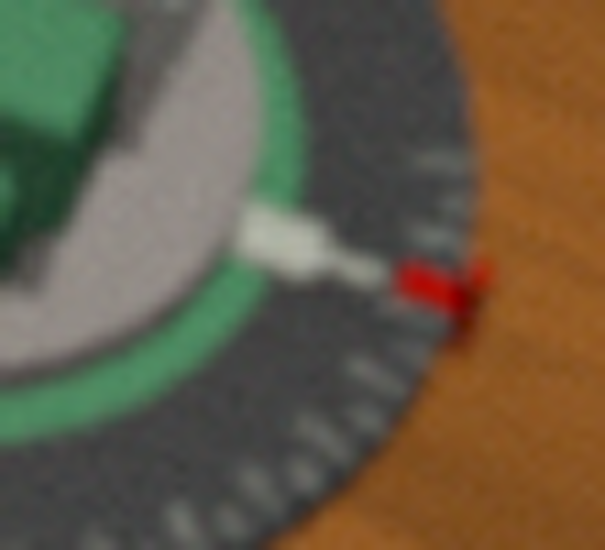

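The crop shows the pointer tip at (388,276) dead in line with the marker's inner end at (398,277). Now I'll release, lift, and return to the knob.

>>> {"api": "step_arm", "payload": {
  "deltas": [
    [0,0,0,0,0,0],
    [0,0,0,0,0,0],
    [0,0,0,0,0,0],
    [0,0,0,0,0,0],
    [0,0,0,0,0,0]
  ],
  "fingers": 65
}}

```text
time: 13.92
tool_pos: [473.7, 62.3, 88.6]
tcp_rot: [-3.142, 0.0, -2.997]
contact_force: [-0.9, 0.2, 0.4]
grip_width: 61.9
```

>>> {"api": "step_arm", "payload": {
  "deltas": [
    [0,0,-30,0,0,0],
    [0,0,-65,0,0,0],
    [0,0,-100,0,0,0],
    [0,0,-135,0,0,0],
    [0,0,-150,0,0,0]
  ]
}}

```text
time: 14.33
tool_pos: [475.1, 62.3, 243.1]
tcp_rot: [-3.14, 0.007, -2.997]
contact_force: [0.6, -0.3, 0.2]
grip_width: 65.0
```

>>> {"api": "step_arm", "payload": {
  "deltas": [
    [-6,-26,0,0,0,0.12],
    [-12,-52,0,0,0,0.24],
    [-18,-78,0,0,0,0.36],
    [-24,-104,0,0,0,0.48],
    [-30,-130,0,0,0,0.6]
  ],
  "fingers": 50
}}

```text
time: 14.75
tool_pos: [522.3, -63.2, 238.7]
tcp_rot: [3.142, 0.0, 2.68]
contact_force: [1.0, -0.1, 0.1]
grip_width: 49.9
```

>>> {"api": "step_arm", "payload": {
  "deltas": [
    [0,0,0,0,0,0.1],
    [0,0,0,0,0,0.13],
    [0,0,0,0,0,0.13],
    [0,0,0,0,0,0.13]
  ]
}}

```text
time: 15.08
tool_pos: [521.9, -62.1, 238.5]
tcp_rot: [-3.141, -0.0, 2.557]
contact_force: [0.4, 0.5, -0.4]
grip_width: 49.9
```

Run:
```python
from h import *; import pickle
o=bot.get_obs(); print(o['tool_pos'],o['tcp_rot'],o['joint_positions'])
c=bot.capture("scene"); pickle.dump(dict(c),open("s5.pkl","wb")); w=bot.capture("wrist")
s4=pickle.load(open("s4.pkl","rb")); A=c["color"][235:275,265:320].astype(float); B=s4["color"][235:275,265:320].astype(float)
print("diff pointer region",np.abs(A-B).mean(),np.abs(A-B).max(), cv2.phaseCorrelate(A.mean(2),B.mean(2)))
x,y,ww,h=bot.boxes_of("clamp_knob",w)[0]["rect"]; P=blob(w,(5,190,120),(14,255,255),(max(int(x-ww),0),max(int(y-h),0),int(x+ww),min(int(y+h),225)))
W=np.array([at_z(w,p,100)[:2] for p in P]); print(x,y,ww,h,axis(P),axis(W))
for r in (-35,0,35): print(project(w,(520.3+r*np.cos(2.555),-63.5+r*np.sin(2.555),100)))
for row in range(int(y-h/2),int(y+h/2),8): 
    q=P[P[:,1]==row][:,0]
    if len(q): print(row,q.min(),q.max())
```

```text
[521.90450332 -62.05589205 238.50895751] [-3.14146873e+00 -2.52880045e-04  2.55713618e+00] [-2.64205545e-01  3.54237917e-01  1.54389468e+00 -4.01438933e-05
  1.24373909e+00 -1.25053251e+00]
diff pointer region 2.897121212121212 16.0 ((-0.03651186175304488, -0.022748400229527732), 1.0135418069105044)
253.9 187.3 33.8 71.0 (array([253.77845036, 185.26150121]), np.float64(1.57166507121441), np.float64(-35.26081163010592), np.float64(38.74263542261273), np.float64(14.0495131426658)) (array([514.99536962, -60.64257642]), np.float64(2.55355972939254), np.float64(-39.07673487632426), np.float64(33.992945485271576), np.float64(13.833166869998857))
[254.37269837 225.82766918]
[254.36151561 191.77129932]
[254.35515561 155.38294038]
151 250.0 258.0
159 248.0 261.0
167 247.0 261.0
175 247.0 260.0
183 247.0 260.0
199 247.0 261.0
207 247.0 261.0
215 247.0 260.0
```

The pointer has not moved, and the bar matches the prediction to 0.5 px. Descending and gripping.

>>> {"api": "step_arm", "payload": {
  "deltas": [
    [0.5,-2,35,0,0,0],
    [0.5,-2,70,0,0,0],
    [0.5,-2,105,0,0,0],
    [0.5,-2,132,0,0,0],
    [0.5,-2,142,0,0,0]
  ]
}}

```text
time: 15.65
tool_pos: [518.3, -62.6, 93.2]
tcp_rot: [-3.14, -0.006, 2.557]
contact_force: [-1.3, -0.1, -0.1]
grip_width: 49.9
```

>>> {"api": "step_arm", "payload": {
  "deltas": [
    [0,0,0,0,0,0],
    [0,0,0,0,0,0],
    [0,0,0,0,0,0],
    [0,0,0,0,0,0],
    [0,0,0,0,0,0]
  ],
  "fingers": 0
}}

```text
time: 16.07
tool_pos: [521.3, -63.7, 98.2]
tcp_rot: [3.141, 0.003, 2.556]
contact_force: [-0.5, 0.7, -0.5]
grip_width: 21.1
```

>>> {"api": "step_arm", "payload": {
  "deltas": [
    [0,0,0,0,0,0],
    [0,0,0,0,0,0],
    [0,0,0,0,0,0],
    [0,0,0,0,0,0],
    [0,0,0,0,0,0]
  ]
}}

```text
time: 16.48
tool_pos: [520.6, -64.3, 97.8]
tcp_rot: [-3.141, 0.002, 2.556]
contact_force: [-3.1, -4.3, 6.4]
grip_width: 14.2
```

>>> {"api": "step_arm", "payload": {
  "deltas": [
    [0,0,0,0,0,0.12],
    [0,0,0,0,0,0.24],
    [0,0,0,0,0,0.36],
    [0,0,0,0,0,0.48],
    [0,0,0,0,0,0.6]
  ]
}}

```text
time: 16.9
tool_pos: [520.4, -64.5, 97.8]
tcp_rot: [-3.141, 0.002, 1.951]
contact_force: [-4.1, -5.0, 7.0]
grip_width: 13.4
```

>>> {"api": "step_arm", "payload": {
  "deltas": [
    [0,0,0,0,0,0.12],
    [0,0,0,0,0,0.24],
    [0,0,0,0,0,0.36],
    [0,0,0,0,0,0.48],
    [0,0,0,0,0,0.6]
  ]
}}

```text
time: 17.32
tool_pos: [520.0, -64.5, 97.8]
tcp_rot: [3.141, 0.002, 1.351]
contact_force: [-6.2, -4.8, 8.6]
grip_width: 14.1
```

>>> {"api": "step_arm", "payload": {
  "deltas": [
    [0,0,0,0,0,0.12],
    [0,0,0,0,0,0.24],
    [0,0,0,0,0,0.36],
    [0,0,0,0,0,0.48],
    [0,0,0,0,0,0.6]
  ]
}}

```text
time: 17.73
tool_pos: [519.7, -64.4, 97.8]
tcp_rot: [3.141, 0.002, 0.751]
contact_force: [-6.2, -3.7, 9.6]
grip_width: 13.9
```

>>> {"api": "step_arm", "payload": {
  "deltas": [
    [0,0,0,0,0,0.12],
    [0,0,0,0,0,0.24],
    [0,0,0,0,0,0.36],
    [0,0,0,0,0,0.48],
    [0,0,0,0,0,0.6]
  ]
}}

```text
time: 18.15
tool_pos: [519.5, -64.1, 97.8]
tcp_rot: [3.141, 0.002, 0.151]
contact_force: [-5.9, -3.2, 10.0]
grip_width: 13.5
```

>>> {"api": "step_arm", "payload": {
  "deltas": [
    [0,0,0,0,0,0.08],
    [0,0,0,0,0,0.16],
    [0,0,0,0,0,0.22],
    [0,0,0,0,0,0.26],
    [0,0,0,0,0,0.3]
  ]
}}

```text
time: 18.57
tool_pos: [519.5, -63.9, 97.8]
tcp_rot: [3.14, 0.001, -0.145]
contact_force: [-6.8, -1.5, 9.3]
grip_width: 13.5
```

```bash
python3 -c "
from h import *
o=bot.get_obs(); print(o['tcp_rot'],o['contact_force'],o['moment'],o['joint_positions'],o['tau'])"
```

```text
[ 3.14034774e+00  1.14345049e-03 -1.45126053e-01] [-6.77377408 -1.50666736  9.30402315] [-0.21298542  1.08154187  0.36918151] [-0.26812761  0.51582092  1.72548579 -0.00175459  0.90126877  1.44888367] [  1.16496619 -42.26891756 -19.57447886   1.11700304  -1.81963831
  -0.23146015]
```

>>> {"api": "step_arm", "payload": {
  "deltas": [
    [0,0,0,0,0,0.02],
    [0,0,0,0,0,0.04],
    [0,0,0,0,0,0.05],
    [0,0,0,0,0,0.06]
  ]
}}

```text
time: 18.9
tool_pos: [519.5, -63.9, 97.8]
tcp_rot: [3.14, 0.001, -0.204]
contact_force: [-5.2, -1.2, 9.3]
grip_width: 13.7
```

```bash
python3 -c "
from h import *
o=bot.get_obs(); print(o['tcp_rot'],o['moment'],o['tau'][5])"
```

```text
[ 3.14033715e+00  1.20112168e-03 -2.03571391e-01] [-0.28463203  1.08950615  0.36240383] 0.21536252461373806
```

>>> {"api": "step_arm", "payload": {
  "deltas": [
    [0,0,0,0,0,0.01],
    [0,0,0,0,0,0.02],
    [0,0,0,0,0,0.03],
    [0,0,0,0,0,0.04]
  ]
}}

```text
time: 19.23
tool_pos: [519.5, -63.9, 97.8]
tcp_rot: [3.14, 0.001, -0.244]
contact_force: [-6.2, -2.4, 9.9]
grip_width: 13.8
```

```bash
python3 -c "
from h import *
o=bot.get_obs(); print(o['tcp_rot'],o['moment'],o['tau'][5])"
```

```text
[ 3.14029596e+00  1.09954719e-03 -2.43512127e-01] [-0.21419527  1.08935621  0.41187593] 0.19700795877724886
```

>>> {"api": "step_arm", "payload": {
  "deltas": [
    [0,0,0,0,0,0],
    [0,0,0,0,0,0],
    [0,0,0,0,0,0],
    [0,0,0,0,0,0],
    [0,0,0,0,0,0]
  ],
  "fingers": 50
}}

```text
time: 19.65
tool_pos: [520.5, -63.4, 96.7]
tcp_rot: [-3.142, -0.0, -0.244]
contact_force: [-0.5, -0.6, -0.1]
grip_width: 42.8
```

>>> {"api": "step_arm", "payload": {
  "deltas": [
    [0,0,-30,0,0,0],
    [0,0,-65,0,0,0],
    [0,0,-100,0,0,0],
    [0,0,-135,0,0,0],
    [0,0,-170,0,0,0]
  ]
}}

```text
time: 20.07
tool_pos: [520.1, -63.3, 268.4]
tcp_rot: [3.142, 0.0, -0.244]
contact_force: [0.8, 0.4, -0.6]
grip_width: 49.7
```

>>> {"api": "step_arm", "payload": {
  "deltas": [
    [-15,0,-20,0,0,0],
    [-30,0,-30,0,0,0],
    [-45,0,-30,0,0,0],
    [-45,0,-30,0,0,0],
    [-45,0,-30,0,0,0]
  ]
}}

```text
time: 20.48
tool_pos: [476.7, -52.5, 296.9]
tcp_rot: [3.142, -0.001, -0.244]
contact_force: [0.8, 0.2, -0.1]
grip_width: 50.0
```

Run:
```python
from h import *; import pickle
o=bot.get_obs(); print(o['tool_pos'],o['tcp_rot'],o['contact_force'])
c=bot.capture("scene"); w=bot.capture("wrist"); s4=pickle.load(open("s4.pkl","rb"))
A=c["color"][235:275,265:320].astype(float); B=s4["color"][235:275,265:320].astype(float)
print("diff",np.abs(A-B).mean(),np.abs(A-B).max(),cv2.phaseCorrelate(A.mean(2),B.mean(2)))
x,y,ww,h=bot.boxes_of("clamp_knob",w)[0]["rect"]; P=blob(w,(5,190,120),(14,255,255),(max(int(x-ww),0),max(int(y-h),0),int(x+ww),int(y+h)))
W=np.array([at_z(w,p,100)[:2] for p in P]); print(x,y,ww,h,axis(W))
a=cv2.resize(c["color"][160:300,190:350,::-1],(640,560),interpolation=cv2.INTER_CUBIC)[:,:480]; b=cv2.resize(w["color"][:,:,::-1],(320,240))
C=np.zeros((560,800,3),np.uint8); C[:,:480]=a; C[:240,480:]=b; cv2.imwrite("pics/end.png",C)
```

```text
[476.6580424 -52.5098877 296.919473 ] [ 3.14152835e+00 -7.32979917e-04 -2.44102234e-01] [ 0.75417404  0.18996402 -0.0926235 ]
diff 2.3353030303030304 16.0 ((-0.056015195346329705, -0.09072502651931202), 1.0165439154798566)
257.2 139.5 27.1 63.0 (array([515.7267583 , -63.03645962]), np.float64(2.896951378340396), np.float64(-38.78797735482424), np.float64(31.74237136368997), np.float64(14.803342513272767))
```

View pics/end.png

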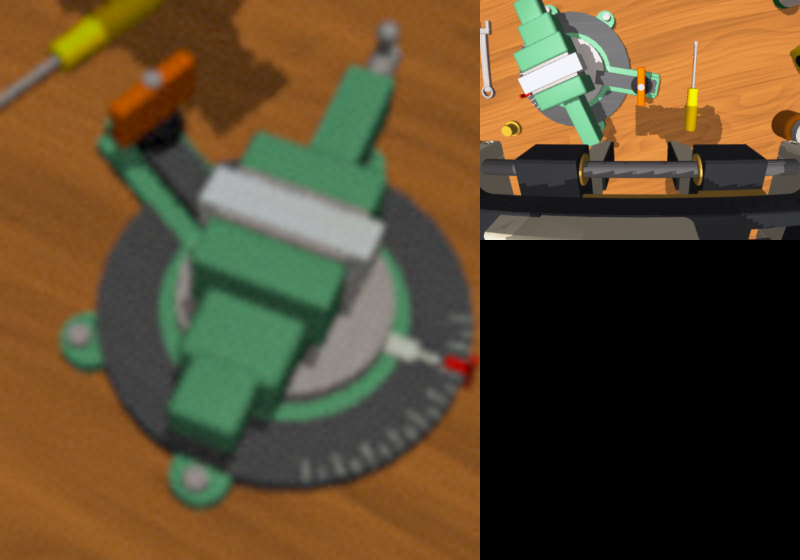

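The final view shows the pointer (≈430,357) running straight into the red marker (≈455,367). The bar is at -0.245 rad, slightly tighter than at the start. Handing in.

```bash
python3 -c "
from plant import bot
print(bot.close_job())"
```

```text
the job is handed in; nothing more can be done
None
```

The job is handed in at about 20 s of the 72 s. The vise's pointer is on the red marker, the knob is tight and the gripper touches nothing.

- **Unscrewing:** I turned the knob about 2.7 rad anticlockwise in one grasp, because the wrist's range allowed it.
- **One mistake:** I first tried to swing the vise by the knob, but the knob stands on the fixed base. I read 67 N at the wrist at the end of that move (limit 120 N); the force may have peaked higher unseen. I backed out at once, and pictures showed the knob and pointer had not shifted.
- **Swinging:** I then gripped the beam and swung the vise about 0.71 rad onto the marker.
- **Tightening:** I took the knob again and screwed it back about 2.8 rad. That is about 0.1 rad past its starting angle, which was itself 0 to 0.1 rad from tight. I did not feel the end stop as a clear torque rise.

**Last checks:**
- **Pointer:** it lines up with the marker to within about 0.02 rad by eye. It did not shift (under 0.1 px) between swinging the vise and the final picture.
- **Knob:** the bar lies at -0.245 rad; it started at about -0.15.
- **Other things:** I touched no tools or jars, but only the ones in the last view were seen afterwards. I did not measure their positions.

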